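# Lay the hold-down bar over a lock at a key shop

## Task

Take the aluminium bar with the red handle out of the wooden rack and lay it flat on the black rubber mat, handle up, and let go of it. Then take it by its handle, lay it across the two blue supports over the lock, and gently slide it under the hood of the far support until it meets the hidden stop. Leave it there, lying flat in both supports with its handle up, without shifting the lock, forcing the stop or disturbing the other things on the bench.

Things in the scene. Friction and masses are not known exactly. Their poses are not given: they have to be found in the camera images.
- bar: Hold-down bar: aluminium, 210 x 12 x 44 mm, 0.22-0.45 kg, red handle rib mid-length on one broad face. Frame as it stands on edge in the rack: x along the 210 mm, y through the 12 mm, out of the handle face, z along the 44 mm. Origin: centre of the lower narrow edge. Flat with handle up = y axis up; either end may lead. Starts on edge in either rack slot, handle towards the rack's +y
- bar_mid (a point): centre of the bar's plain broad face (the face without handle; it is the underside when laid down), midway along its length; 105 mm from each end
- handle (a point): Middle of the red handle rib: 70 mm along bar x, 14 along bar z (bar z 15 to 29, bare bar above), 30 mm out of the face (bar y 6 to 36). On edge on a flat surface the bar stands; its top pushed some 25 mm towards its -y, beside the rib (a finger above the rib would block it), it falls flat, handle up. Then face with rib at 12 mm, rib top at 42 mm height
- plain_bar: dark steel bar 200 x 10 x 44 mm without handle, standing on edge in the rack's other slot; stays there. Origin centre of its lower edge, x along it
- rack: Fixed wooden rack 200 x 130 mm; origin centre of underside, x along its slots. Two slots 15 mm wide, open above and at the ends, centres at y +35 and -35 mm, floor at z 10 mm, between wooden blocks (tops at z 28) at x -91 to -69 and 69 to 91 mm; nothing between those
- mat: fixed black rubber mat 250 x 130 x 3 mm, origin centre of its underside, x along its length
- fixture: Fixed grey base plate 280 x 180 x 12 mm, two blue supports; origin centre of underside, x from open to hooded support. Flat bar seats at z 36: x -135 to -70 (open above and at ends) and x 65 to 135 (hood from x 95 on, underside z 53, top z 59). Cheeks 51 mm apart, 8 mm over the seat; flared lips to 18 mm where open above. Lay the bar with its leading end at x 70 to 92, then slide it in +x
- stop: Brass stop under the hood, set anew each time: its face at x 112 to 128 mm in the fixture frame; its screw with black knob pokes out behind. Origin: centre of the face's lower edge, at seat height; axes as the fixture's. The bar slides on the seats with up to 6 N of friction and stops rigidly here; the stop does not yield to a gentle push (well below 40 N)
- lock: steel mortise lock 82 x 130 x 20 mm with brass faceplate (4 x 166 x 20 mm) and bolts, loose, lying in low fences on the fixture's base between the supports; origin centre of its underside, z up; its top is 4 mm below the bar seats
- padlock: brass padlock 50 x 48 x 22 mm lying on the bench; leave alone
- oil: white oil bottle, diameter 52 mm, height 130 mm; leave alone
- driver: screwdriver with orange handle; leave alone
- blank_box: yellow box of key blanks 60 x 100 x 45 mm; leave alone
- blank_box2: blue box of key blanks 60 x 100 x 45 mm; leave alone
- bin: red open bin 120 x 160 x 60 mm; leave alone

How it is judged:
By the outcome, as a careful person would: the job done as asked, in the order asked, and still so for the second after the job is handed in, with the robot touching nothing.
It also fails if it takes over 72 s, if anything falls off the work surface, if the arm or the gripper's body presses on something with over 40 N, if the wrist force passes 120 N, or if a joint passes its speed limit or range.

## Robot

A 6-joint arm with a two-finger parallel gripper is mounted at the origin on the work surface. World frame = base frame: x ahead of the robot, y to its left, z up, the work surface at z = 0. Lengths are in m, angles in rad, forces in N, time in s.
With the tool pointing down it reaches from about 0.15 to 0.775 m from the base axis. Payload 6.1 kg.
Tool frame: the origin (TCP) lies at the very end of the fingers, on their centre line; the grasp point (between the pads) lies 19 mm behind it; z points along the fingers, y is the line along which they close (so a half turn about z gives the same grasp; the last joint's range is limited). The gripper opens to 85 mm and grips with 20 to 120 N. Pads are 22 mm wide; open, the fingers measure 114 mm over their backs; the gripper's body (76 mm by 85 mm) begins 54 mm behind the grasp point. The pads swing forward as they close: fully open they stand 13 mm farther back than shut.
Start: joints at [1.207, 0.126, -0.04, 1.405, 0, 1.571], TCP at [0.187, 0.491, 0.231] pointing down, gripper open.
Joint ranges: [-2.72, 2.72], [-0.95, 1.95], [-1.27, 1.35], [-1.78, 2.02], [-1.46, 1.47], [-3.14, 3.14]. Speed limits (rad/s): [2.39, 2.39, 3.01, 3.14, 3.14, 3.14].

## Interface

Orientations are given as a rotation vector (axis times angle).
In Python, from plant import * gives the robot as it stands.
- The arm moves only by the shell command python3 -m pendant 'ROWS' [FORCE]. ROWS is JSON, a list of rows, each an object of numbers: "x", "y", "z": the shift along the tool's x, y, z each as a share of 0.08 m, from -1 to 1; "rx", "ry", "rz": the turn, a rotation vector about the tool's x, y, z each as a share of 2 rad, from -1 to 1; "fingers": the closure, from -1 (fully open) to 1 (shut). A call has 1 to 20 rows; each row shifts and turns the commanded pose from where the row before left it, along the tool's axes as they then stand; what a row does not reach is not made up. A row lasts 1/12 s, in which the tool goes at most 41.7 mm and 7.16 degrees, less where a joint would pass 70% of its speed; a pose out of reach is approached as far as the arm can. A call with a number of a shift or a turn outside -1 to 1 is refused whole. A call with a gripper value outside its range is refused whole. The fingers move at their own pace and stop on an object; FORCE is the grip in N (left out, the last holds). Time passes only in rows, so rows that do not move let the fingers close. It gives the time, the measured TCP pose, the force, the opening and the grip force at its end, in the units of the state.
- get_state(): the state, without advancing time (a new reading comes with each control period).
- snapshot(name): name is "scene" or "top" or "wrist"; returns (picture, depth): 384x512x3 uint8, red, green, blue; 384x512 float32, m along the optical axis (not along the pixel's ray), 0 where there is no reading.
- get_calibration(name): a dict with "camera_matrix" (3x3 intrinsics, pixels), "k1" (the pictures are not rectified: a ray, as slopes to the right and down, at radius r is drawn at 1 + k1 r^2 times it, then the intrinsics apply), "origin" and "rotation" of the camera in the world; the wrist camera has in their place "hand_eye" (4x4, takes a point from camera to tool coordinates, whose origin is the TCP and whose axes are the flange's). Camera axes: x right, y down, z forward; pixel columns grow to the right and rows downward; lengths in m; the calibration is good to about 2 mm. A picture is of the moment at which its call begins: read the wrist's pose just before it. get_calibration takes no time and is no camera call.
- hand_in(): hands the job in; it is judged then, once.
The state is a dict: "time_s": time; "joint_pos": joint angles; "qd": joint speeds; "effort": joint torques, N m; "position": TCP position; "tcp_rot": TCP orientation; "wrist_force": force on the tool from outside, world axes, zero at the start; "ft_torque": the same for the moment, N m; "opening": finger opening in m; "grip_force": force on a finger pad.
Only numpy, scipy, OpenCV 4.12 (cv2) and the standard library are available. Lean on these libraries where they do the work, as an engineer would, in place of code of your own. Each camera call takes 0.05 s, during which the arm holds its last target. There are 200 camera calls.

## Working session

There is one attempt and no reset: what is moved stays moved. The work goes in short steps, Python scripts to look and compute and a shell command to move; the robot and the scene stay as the last step left them, time stands still between calls to the robot, and variables do not carry over. Pictures are saved under pics/ and viewed, at most 10 in all, crops included, and the job is handed in when it is done.

```bash
ls; mkdir -p pics; cat > h.py <<'E'
from plant import *
import numpy as np, cv2
from scipy.spatial.transform import Rotation as R
def cam(name):
    st=get_state(); im,d=snapshot(name); c=get_calibration(name)
    if 'hand_eye' in c:
        T=np.eye(4);T[:3,:3]=R.from_rotvec(st['tcp_rot']).as_matrix();T[:3,3]=st['position']
        T=T@np.array(c['hand_eye'])
    else:
        T=np.eye(4);T[:3,:3]=np.array(c['rotation']);T[:3,3]=c['origin']
    return im,d,np.array(c['camera_matrix']),c['k1'],T
def slopes(K,k1,uv):
    uv=np.atleast_2d(np.array(uv,float))
    return cv2.undistortPoints(uv.reshape(-1,1,2),K,np.array([k1,0,0,0,0.])).reshape(-1,2)
def plane(K,k1,T,uv,z):
    s=slopes(K,k1,uv); d=np.c_[s,np.ones(len(s))]@T[:3,:3].T
    return T[:3,3]+d*((z-T[2,3])/d[:,2])[:,None]
def cloud(d,K,k1,T):
    v,u=np.mgrid[:d.shape[0],:d.shape[1]]
    s=slopes(K,k1,np.c_[u.ravel(),v.ravel()]); dd=d.ravel()[:,None]
    P=np.c_[s*dd,dd]@T[:3,:3].T+T[:3,3]
    P[d.ravel()==0]=np.nan
    return P.reshape(*d.shape,3)
E
python3 - <<'E'
from h import *
for n in('scene','top'):
    im,d,K,k1,T=cam(n); np.savez(n+'0.npz',im=im,d=d,K=K,k1=k1,T=T)
    cv2.imwrite(f'pics/{n}0.png',cv2.resize(im[:,:,::-1],(800,600)))
    print(n,K.tolist(),k1,T.round(3).tolist(),(d>0).mean())
print(get_state())
E
```

```text
pics
scene [[404.946892031877, 0.0, 253.38185779579365], [0.0, 404.946892031877, 189.1053007968089], [0.0, 0.0, 1.0]] -0.10495081554585571 [[-1.774, -1.588, 0.737, 1.405], [-1.774, -1.588, 0.737, -0.017], [-1.774, -1.588, 0.737, 0.749], [0.0, 0.0, 0.0, 1.0]] 0.9957682291666666
top [[348.3492571898535, 0.0, 256.16558076057345], [0.0, 348.3492571898535, 190.75856388604925], [0.0, 0.0, 1.0]] -0.04296208218386713 [[-2.091, 2.139, -0.206, 0.375], [-2.091, 2.139, -0.206, 0.078], [-2.091, 2.139, -0.206, 0.941], [0.0, 0.0, 0.0, 1.0]] 0.9958699544270834
{'time_s': 0.1, 'joint_pos': array([ 1.20698464e+00,  1.26337947e-01, -4.05332164e-02,  1.40543587e+00,
        7.01865643e-07,  1.57078020e+00]), 'qd': array([-0.0008991 , -0.00228929,  0.00159025,  0.00076403, -0.00024763,
       -0.00112584]), 'effort': array([ 1.18705146e-03, -4.36903560e+01,  3.53605914e+01,  1.36875405e-02,
       -2.40404927e-05, -1.52009238e-05]), 'position': array([0.18667479, 0.49026839, 0.23058479]), 'tcp_rot': array([-5.68252986e-01, -3.08949284e+00,  2.33345360e-03]), 'wrist_force': array([-0.28252828, -0.14812887,  0.47910946]), 'ft_torque': array([-0.04196961,  0.04042446, -0.01448726]), 'grip_force': 0.0, 'opening': 0.08546618724370912}
```

```bash
sed -i "s/T\[:3,:3\]=np.array(c\['rotation'\])/T[:3,:3]=R.from_rotvec(c['rotation']).as_matrix()/" h.py
python3 - <<'E'
from h import *
for n in('scene','top'):
    z=np.load(n+'0.npz'); c=get_calibration(n); T=z['T'].copy(); T[:3,:3]=R.from_rotvec(c['rotation']).as_matrix()
    np.savez(n+'0.npz',im=z['im'],d=z['d'],K=z['K'],k1=z['k1'],T=T); print(T.round(3).tolist())
E
```

```text
[[0.113, 0.636, -0.763, 1.405], [0.994, -0.067, 0.091, -0.017], [0.007, -0.769, -0.639, 0.749], [0.0, 0.0, 0.0, 1.0]]
[[-0.022, -0.98, 0.197, 0.375], [-1.0, 0.023, 0.002, 0.078], [-0.006, -0.197, -0.98, 0.941], [0.0, 0.0, 0.0, 1.0]]
```

View pics/top0.png

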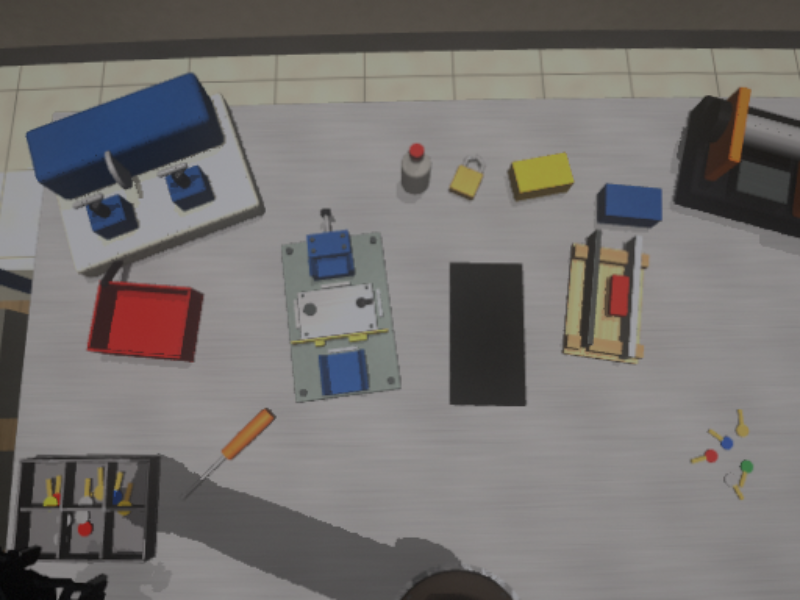

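View pics/scene0.png

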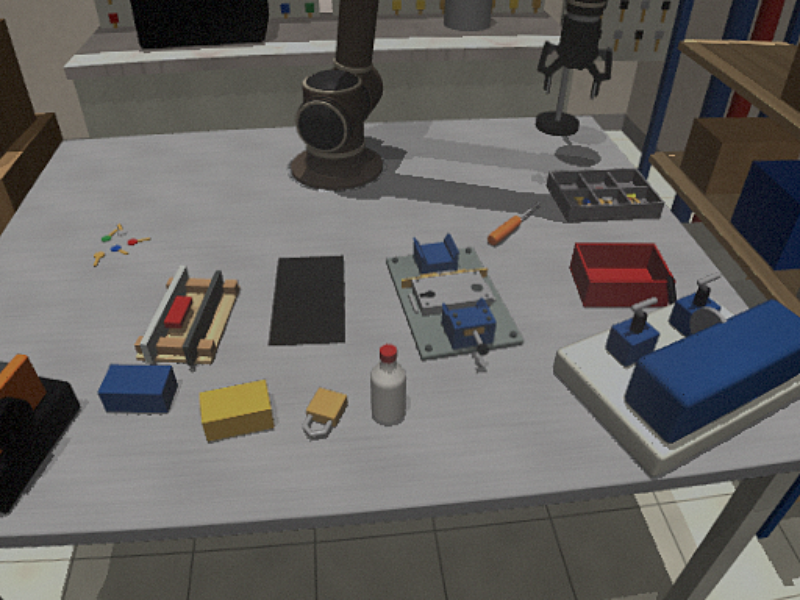

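```bash
cat >> h.py <<'E'
def rect(P,m,name):
    q=P[m][:,:2]; q=q[np.isfinite(q).all(1)]
    r=cv2.minAreaRect(q.astype(np.float32)*1000); print(name,len(q),np.round(r[0],1),np.round(r[1],1),round(r[2],2),'mean',(q.mean(0)*1000).round(1))
def mrect(K,k1,T,m,z,name):
    m=m.astype(np.uint8); n,l,s,_=cv2.connectedComponentsWithStats(m); i=1+s[1:,4].argmax()
    v,u=np.nonzero(l==i); P=plane(K,k1,T,np.c_[u,v],z)
    rect(P,np.ones(len(P),bool),name+str(s[i]))
E
python3 - <<'E'
from h import *
z=np.load('top0.npz');im,d,K,k1,T=[z[k] for k in('im','d','K','k1','T')];k1=float(k1)
P=cloud(d,K,k1,T);Z=P[...,2]
f=lambda a,b,c,e:(slice(int(c/1.5625),int(e/1.5625)),slice(int(a/1.5625),int(b/1.5625)))
def roi(m,*a):
    o=np.zeros(m.shape,bool);s=f(*a);o[s]=m[s];return o
print('table z',np.nanmedian(Z[f(420,560,430,500)]),np.nanstd(Z[f(420,560,430,500)]), 'mat',np.nanmedian(Z[f(460,510,290,380)]))
h=cv2.cvtColor(im,cv2.COLOR_RGB2HSV);r,g,b=[im[...,i].astype(int) for i in range(3)]
red=(r>90)&(r>2*g)&(r>2*b)
m=roi(red,590,650,260,330);print('rib z',np.nanmedian(Z[m]));mrect(K,k1,T,m,.039,'rib')
m=roi((Z>.045),560,655,225,370);
for nm,a in(('plain',(560,606,225,370)),('alu',(628,660,225,370))):
    mm=roi(Z>.047,*a);print(np.nanmedian(Z[mm]));rect(P,mm,nm)
m=roi((im.max(2)<40),440,535,255,415);mrect(K,k1,T,m,.003,'mat')
blue=(b>70)&(b>1.6*r)
for nm,a,zz in(('hood',(295,365,222,285),.059),('open',(310,375,340,400),.054)):
    m=roi(blue,*a);print(np.nanpercentile(Z[m],[10,50,90]));mrect(K,k1,T,m,zz,nm)
m=roi((Z>.005)&(Z<.02),270,410,220,410);rect(P,m,'plate')
m=roi(abs(Z-.059)<.004,290,370,222,275);rect(P,m,'hoodtop')
E
```

```text
table z -0.0011436382088126362 0.0016380577677284035 mat 0.0021926981858701455
rib z 0.037967674431806875
rib[390 176  13  26 271] 271 [ 552.9 -292.7] [29.1 67.5] 80.27 mean [ 552.7 -292.8]
0.052823211285818794
plain 331 [ 567.3 -245.8] [ 11.7 198.8] 80.26 mean [ 564.3 -244.7]
0.05303033592440631
alu 383 [ 550.3 -312. ] [ 15.  209.5] 80.77 mean [ 551.  -312.6]Traceback (most recent call last):
  File "<stdin>", line 14, in <module>
  File "h.py", line 28, in mrect
    m=m.astype(np.uint8); n,l,s,_=cv2.connectedComponentsWithStats(m); i=1+s[1:,4].argmax()
                                                                           ~~~~~~~~~~~~~~^^
ValueError: attempt to get argmax of an empty sequence
```

```bash
python3 - <<'E'
from h import *
z=np.load('top0.npz');im,d,K,k1,T=[z[k] for k in('im','d','K','k1','T')];k1=float(k1)
P=cloud(d,K,k1,T);Z=P[...,2]
f=lambda a,b,c,e:(slice(int(c/1.5625),int(e/1.5625)),slice(int(a/1.5625),int(b/1.5625)))
def roi(m,*a):
    o=np.zeros(m.shape,bool);s=f(*a);o[s]=m[s];return o
r,g,b=[im[...,i].astype(int) for i in range(3)]
print(im[212,311],im[160,210],im[240,220])
m=roi((im.max(2)<75),440,535,255,415);mrect(K,k1,T,m,.003,'mat')
blue=(b>60)&(b>1.5*r)
for nm,a,zz in(('hood',(295,365,222,285),.059),('open',(310,375,340,400),.054)):
    m=roi(blue,*a);print(np.nanpercentile(Z[m],[10,50,90]));mrect(K,k1,T,m,zz,nm)
m=roi((Z>.005)&(Z<.02),270,410,220,410);rect(P,m,'plate')
m=roi(abs(Z-.059)<.005,290,370,222,275);rect(P,m,'hoodtop')
m=roi(Z>.02,315,340,200,228);rect(P,m,'knob');
E
python3 -m pendant '[{}]'
```

```text
[41 40 39] [ 56  80 125] [ 58  84 133]
mat[ 288  168   49   92 4293] 4293 [499.4 -69.3] [127.4 248.6] 87.79 mean [496.3 -68.4]
[0.03452349 0.05580789 0.06027777]
hood[196 147  30  31 696] 696 [631.2 196.7] [77.6 72.7] 5.31 mean [630.5 197.3]
[0.03371649 0.03647173 0.05329643]
open[204 224  32  29 732] 732 [432.7 174.9] [63.7 74.1] 6.67 mean [432.8 174.8]
plate 3584 [547.2 171.7] [298.6 213. ] 6.47 mean [529.5 182.4]
hoodtop 428 [636.5 197.5] [70.5 73.1] 5.61 mean [648. 199.]
knob 56 [701.9 206.1] [33.8 16.5] 2.22 mean [704.3 205. ]schema error: expected keys x, y, z, rx, ry, rz, fingers
```

```bash
cat >> h.py <<'E'
def go(x,y,z,yaw=None):
    """yaw: world angle (deg) wanted for tool y. prints turn, then shift in tool axes (after turn), in shares"""
    s=get_state(); M=R.from_rotvec(s['tcp_rot']).as_matrix(); p=s['position']
    cur=np.degrees(np.arctan2(M[1,1],M[0,1])); a=0
    if yaw is not None: a=-(((yaw-cur)+180)%360-180)
    M2=M@R.from_rotvec([0,0,np.radians(a)]).as_matrix()
    t=np.array([x,y,z])-p
    tilt=R.from_matrix(M2).inv().apply([0,0,-1])
    print('pos',(p*1000).round(1),'yaw',cur.round(2),'tilt',tilt.round(3),'rz',round(np.radians(a)/2,4),'rows',round(abs(a)/7.16,1),'shift',(M2.T@t/.08).round(3),'rows',round(np.linalg.norm(t)/.0417,1))
E
python3 - <<'E'
from h import *
c=get_calibration('wrist');print(np.round(c['hand_eye'],3).tolist(),c['camera_matrix'],c['k1'])
go(.47,.18,.30,80.5)
E
```

```text
[[-0.002, -0.958, -0.286, 0.072], [1.0, -0.001, -0.001, -0.001], [0.0, -0.286, 0.958, -0.142], [0.0, 0.0, 0.0, 1.0]] [[335.66748804   0.         254.44689837]
 [  0.         335.66748804 193.79032733]
 [  0.           0.           1.        ]] -0.09689210900230366
pos [186.7 490.3 230.6] yaw 69.16 tilt [-0.     0.001  1.   ] rz -0.099 rows 1.6 shift [-4.133 -3.242 -0.864] rows 10.2
```

```bash
python3 -m pendant '[{"x":0,"y":0,"z":0,"rx":0,"ry":0,"rz":-0.0495,"fingers":-1},{"x":0,"y":0,"z":0,"rx":0,"ry":0,"rz":-0.0495,"fingers":-1},{"x":-0.376,"y":-0.295,"z":-0.079,"rx":0,"ry":0,"rz":0,"fingers":-1},{"x":-0.376,"y":-0.295,"z":-0.079,"rx":0,"ry":0,"rz":0,"fingers":-1},{"x":-0.376,"y":-0.295,"z":-0.079,"rx":0,"ry":0,"rz":0,"fingers":-1},{"x":-0.376,"y":-0.295,"z":-0.079,"rx":0,"ry":0,"rz":0,"fingers":-1},{"x":-0.376,"y":-0.295,"z":-0.079,"rx":0,"ry":0,"rz":0,"fingers":-1},{"x":-0.376,"y":-0.295,"z":-0.079,"rx":0,"ry":0,"rz":0,"fingers":-1},{"x":-0.376,"y":-0.295,"z":-0.079,"rx":0,"ry":0,"rz":0,"fingers":-1},{"x":-0.376,"y":-0.295,"z":-0.079,"rx":0,"ry":0,"rz":0,"fingers":-1},{"x":-0.376,"y":-0.295,"z":-0.079,"rx":0,"ry":0,"rz":0,"fingers":-1},{"x":-0.376,"y":-0.295,"z":-0.079,"rx":0,"ry":0,"rz":0,"fingers":-1},{"x":-0.376,"y":-0.295,"z":-0.079,"rx":0,"ry":0,"rz":0,"fingers":-1},{"x":0,"y":0,"z":0,"rx":0,"ry":0,"rz":0,"fingers":-1},{"x":0,"y":0,"z":0,"rx":0,"ry":0,"rz":0,"fingers":-1}]'
python3 - <<'E'
from h import *
im,d,K,k1,T=cam('wrist'); np.savez('wf.npz',im=im,d=d,K=K,k1=k1,T=T)
cv2.imwrite('pics/wf.png',cv2.resize(im[:,:,::-1],(800,600)))
go(.50,-.29,.25,80.5)
E
```

```text
time_s: 1.35
position: [0.4714, 0.1784, 0.3004]
tcp_rot: [-0.266, -3.129, 0.0]
wrist_force: [-0.7, 0.1, 0.6]
opening: 0.085
grip_force: 0.0
pos [470.5 179.3 300.3] yaw 80.38 tilt [-0.001  0.     1.   ] rz -0.001 rows 0.0 shift [-1.333 -5.725  0.629] rows 11.3
```

View pics/wf.png

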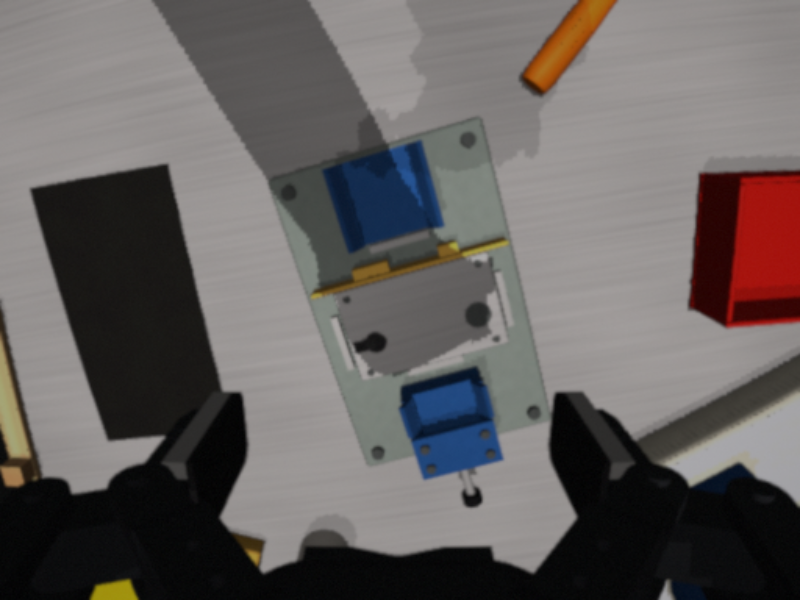

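```bash
python3 -m pendant '[{"x":-0.111,"y":-0.477,"z":0.052,"rx":0,"ry":0,"rz":0,"fingers":-1},{"x":-0.111,"y":-0.477,"z":0.052,"rx":0,"ry":0,"rz":0,"fingers":-1},{"x":-0.111,"y":-0.477,"z":0.052,"rx":0,"ry":0,"rz":0,"fingers":-1},{"x":-0.111,"y":-0.477,"z":0.052,"rx":0,"ry":0,"rz":0,"fingers":-1},{"x":-0.111,"y":-0.477,"z":0.052,"rx":0,"ry":0,"rz":0,"fingers":-1},{"x":-0.111,"y":-0.477,"z":0.052,"rx":0,"ry":0,"rz":0,"fingers":-1},{"x":-0.111,"y":-0.477,"z":0.052,"rx":0,"ry":0,"rz":0,"fingers":-1},{"x":-0.111,"y":-0.477,"z":0.052,"rx":0,"ry":0,"rz":0,"fingers":-0.2},{"x":-0.111,"y":-0.477,"z":0.052,"rx":0,"ry":0,"rz":0,"fingers":-0.2},{"x":-0.111,"y":-0.477,"z":0.052,"rx":0,"ry":0,"rz":0,"fingers":-0.2},{"x":-0.111,"y":-0.477,"z":0.052,"rx":0,"ry":0,"rz":0,"fingers":-0.2},{"x":-0.111,"y":-0.477,"z":0.052,"rx":0,"ry":0,"rz":0,"fingers":-0.2},{"x":0,"y":0,"z":0,"rx":0,"ry":0,"rz":0,"fingers":-0.2},{"x":0,"y":0,"z":0,"rx":0,"ry":0,"rz":0,"fingers":-0.2},{"x":0,"y":0,"z":0,"rx":0,"ry":0,"rz":0,"fingers":-0.2}]'
python3 - <<'E'
from h import *
im,d,K,k1,T=cam('wrist'); np.savez('wr.npz',im=im,d=d,K=K,k1=k1,T=T)
cv2.imwrite('pics/wr.png',cv2.resize(im[:,:,::-1],(800,600)))
P=cloud(d,K,k1,T);Z=P[...,2]
r,g,b=[im[...,i].astype(int) for i in range(3)]
red=(r>90)&(r>2*g)&(r>2*b); mrect(K,k1,T,red&(Z>.02),.039,'rib')
m=(Z>.045)&(Z<.065)&(P[...,1]<-.28)&(P[...,0]>.4); print(np.nanmedian(Z[m]));m2=cv2.morphologyEx(m.astype(np.uint8),cv2.MORPH_OPEN,np.ones((2,2)));mrect(K,k1,T,m2,.054,'alu')
m=(Z>.045)&(Z<.065)&(P[...,1]>-.28)&(P[...,1]<-.2)&(P[...,0]>.4);mrect(K,k1,T,m,.054,'plain')
z=np.load('wf.npz');im,d,K,k1,T=[z[k] for k in('im','d','K','k1','T')];k1=float(k1)
g=cv2.cvtColor(im,cv2.COLOR_RGB2GRAY)
q=np.array([(272,178),(481,117),(550,417),(369,466)],float)/1.5625-.2
sc=np.array([(289,192),(468,139),(534,412),(377,453)],float)/1.5625-.2
for n,a in(('corner',q),('screw',sc)):
    w=plane(K,k1,T,a,.012)[:,:2]*1000;print(n,w.round(1).tolist(),w.mean(0).round(1),[round(float(np.linalg.norm(w[i]-w[i-1])),1) for i in range(4)],'ang',[round(float(np.degrees(np.arctan2(*(w[j]-w[i])[::-1]))),2) for i,j in((0,3),(1,2),(0,1),(3,2))])
bl=(im[...,2].astype(int)>1.5*im[...,0])&(im[...,2]>50)
P=cloud(d,K,k1,T);Z=P[...,2]
for nm,lo,hi,zz in(('hood',.57,.72,.059),('open',.38,.48,.054)):
    m=bl&(P[...,0]>lo)&(P[...,0]<hi)&(abs(Z-zz)<.004)&(P[...,1]>.1)&(P[...,1]<.3);rect(P,m,nm)
E
```

```text
time_s: 2.65
position: [0.4999, -0.2878, 0.2506]
tcp_rot: [-0.258, -3.13, -0.002]
wrist_force: [-0.5, -0.2, 0.6]
opening: 0.0512
grip_force: 0.0
rib[ 244  182   26   58 1389] 1389 [ 552.5 -295.7] [27.4 67.3] 79.96 mean [ 551.8 -295.7]
0.0529387979327256
alu[ 230  118   14  183 2075] 2075 [ 550.2 -316. ] [ 12.3 208.3] 80.37 mean [ 541.2 -314.5]
plain[ 293  128   18  172 1719] 1719 [ 565.6 -249.5] [ 11.2 197.5] 80.35 mean [ 557. -248.]
corner [[404.9, 85.3], [387.1, 257.7], [658.6, 287.7], [680.9, 112.8]] [532.9 185.9] [277.3, 173.3, 273.2, 176.3] ang [5.68, 6.3, 95.89, 97.25]
screw [[418.3, 96.5], [402.1, 245.2], [650.7, 273.3], [668.0, 122.9]] [534.8 184.5] [251.1, 149.6, 250.2, 151.4] ang [6.04, 6.45, 96.23, 96.58]
hood 1344 [636.2 195.6] [65.8 70.3] 6.05 mean [647.3 197.1]
open 623 [432.8 172.9] [63.9 74.9] 6.33 mean [432.7 176. ]
```

View pics/wr.png

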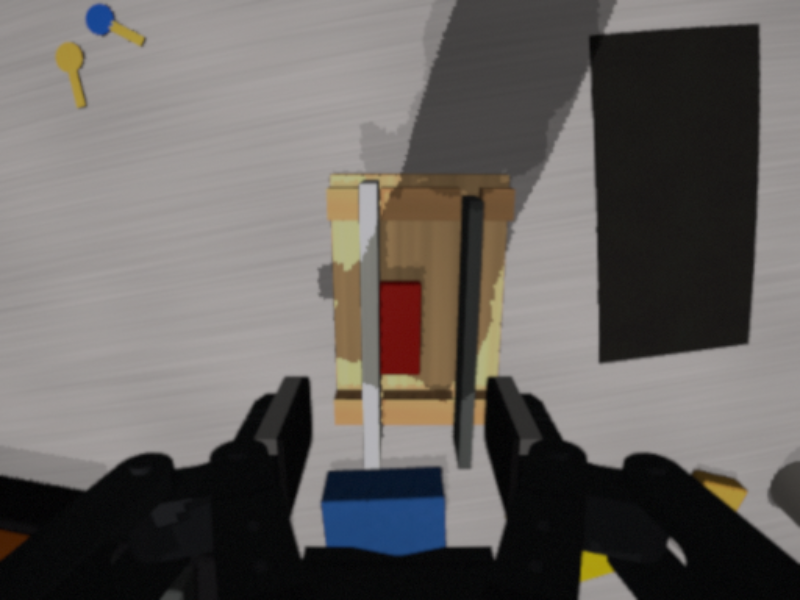

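```bash
python3 - <<'E'
from h import *
u=np.array([.9858,-.168]);p=np.array([.5502,-.316])-.052*u
go(p[0],p[1],.033,80.35)
E
```

```text
pos [ 500.  -287.5  251. ] yaw 80.62 tilt [-0.    -0.001  1.   ] rz 0.0023 rows 0.0 shift [-0.029 -0.247  2.725] rows 5.2
```

```bash
python3 -m pendant '[{"x":-0.029,"y":-0.247,"z":0,"rx":0,"ry":0,"rz":0.002,"fingers":-0.2},{"x":0,"y":0,"z":0.45,"rx":0,"ry":0,"rz":0,"fingers":-0.2},{"x":0,"y":0,"z":0.45,"rx":0,"ry":0,"rz":0,"fingers":-0.2},{"x":0,"y":0,"z":0.45,"rx":0,"ry":0,"rz":0,"fingers":-0.2},{"x":0,"y":0,"z":0.45,"rx":0,"ry":0,"rz":0,"fingers":-0.2},{"x":0,"y":0,"z":0.2,"rx":0,"ry":0,"rz":0,"fingers":-0.2},{"x":0,"y":0,"z":0,"rx":0,"ry":0,"rz":0,"fingers":-0.2},{"x":0,"y":0,"z":0,"rx":0,"ry":0,"rz":0,"fingers":-0.2}]'
python3 - <<'E'
from h import *
im,d,K,k1,T=cam('wrist')
cv2.imwrite('pics/wg.png',im[:,:,::-1])
u=np.array([.9858,-.168]);p=np.array([.5502,-.316])-.052*u
go(p[0],p[1],.033,80.35)
P=cloud(d,K,k1,T);Z=P[...,2]
m=(abs(Z-.053)<.006)&(P[...,1]<-.28)&(P[...,1]>-.35)&(P[...,0]<.66);m2=cv2.morphologyEx(m.astype(np.uint8),cv2.MORPH_OPEN,np.ones((2,2)));mrect(K,k1,T,m2,.054,'alu')
E
```

```text
time_s: 3.37
position: [0.4989, -0.3073, 0.0911]
tcp_rot: [-0.263, -3.13, -0.001]
wrist_force: [0.9, -1.0, 0.6]
opening: 0.051
grip_force: 0.0
pos [ 499.7 -308.2   92.6] yaw 80.38 tilt [0.002 0.001 1.   ] rz 0.0003 rows 0.0 shift [0.013 0.01  0.745] rows 1.4
alu[ 245  133   22  223 4506] 4506 [ 518.7 -311.3] [ 12.  145.6] 80.47 mean [ 510.3 -309.8]
```

View pics/wg.png

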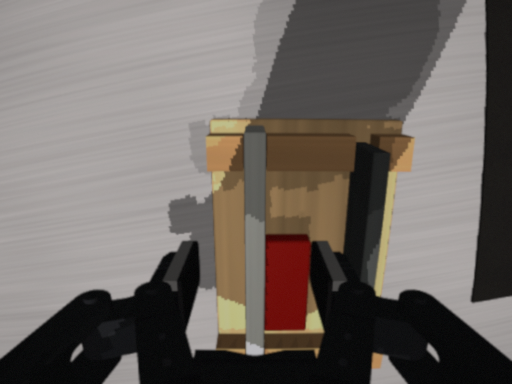

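```bash
python3 -m pendant '[{"x":0,"y":0,"z":0.4,"rx":0,"ry":0,"rz":0,"fingers":-0.2},{"x":0,"y":0,"z":0.34,"rx":0,"ry":0,"rz":0,"fingers":-0.2},{"x":0,"y":0,"z":0,"rx":0,"ry":0,"rz":0,"fingers":-0.2},{"x":0,"y":0,"z":0,"rx":0,"ry":0,"rz":0,"fingers":1},{"x":0,"y":0,"z":0,"rx":0,"ry":0,"rz":0,"fingers":1},{"x":0,"y":0,"z":0,"rx":0,"ry":0,"rz":0,"fingers":1},{"x":0,"y":0,"z":0,"rx":0,"ry":0,"rz":0,"fingers":1},{"x":0,"y":0,"z":0,"rx":0,"ry":0,"rz":0,"fingers":1},{"x":0,"y":0,"z":0,"rx":0,"ry":0,"rz":0,"fingers":1},{"x":0,"y":0,"z":0,"rx":0,"ry":0,"rz":0,"fingers":1},{"x":0,"y":0,"z":0,"rx":0,"ry":0,"rz":0,"fingers":1}]' 100
```

```text
time_s: 4.33
position: [0.5005, -0.3095, 0.0346]
tcp_rot: [0.265, 3.126, -0.001]
wrist_force: [-0.2, 2.8, 6.3]
opening: 0.0095
grip_force: 98.5
```

```bash
python3 -m pendant '[{"x":0,"y":0,"z":-0.1,"rx":0,"ry":0,"rz":0,"fingers":1},{"x":0,"y":0,"z":-0.2,"rx":0,"ry":0,"rz":0,"fingers":1},{"x":0,"y":0,"z":-0.3,"rx":0,"ry":0,"rz":0,"fingers":1},{"x":0,"y":0,"z":-0.4,"rx":0,"ry":0,"rz":0,"fingers":1},{"x":0,"y":0,"z":-0.4,"rx":0,"ry":0,"rz":0,"fingers":1},{"x":0,"y":0,"z":-0.2,"rx":0,"ry":0,"rz":0,"fingers":1},{"x":0,"y":0,"z":0,"rx":0,"ry":0,"rz":0,"fingers":1},{"x":0,"y":0,"z":0,"rx":0,"ry":0,"rz":0,"fingers":1},{"x":0,"y":0,"z":0,"rx":0,"ry":0,"rz":0,"fingers":1}]'
python3 - <<'E'
from h import *
im,d,K,k1,T=cam('wrist')
cv2.imwrite('pics/wl.png',im[:,:,::-1])
z=np.load('wr.npz');
mk=lambda i:(i.max(2)<75)
iT=z['T'];m=mk(z['im']);m[:,:370]=0;mrect(z['K'],float(z['k1']),iT,m,.003,'mat')
P=cloud(d,K,k1,T);p=get_state();print(p['position'],p['wrist_force'],p['ft_torque'])
M=R.from_rotvec(p['tcp_rot']).as_matrix()
Q=(P-p['position'])@M   # tool coords
m=(abs(Q[...,1])<.009)&(Q[...,0]<-.0)&(Q[...,2]<.05)&(Q[...,2]>-.06)
for a in range(-160,0,20):
    mm=m&(abs(Q[...,0]*1000-a)<10)
    if mm.sum()>5:print(a,mm.sum(),np.percentile(Q[mm][:,2]*1000,[5,50,95]).round(1),np.median(Q[mm][:,1]*1000).round(1))
E
```

```text
time_s: 5.08
position: [0.4981, -0.3088, 0.1583]
tcp_rot: [-0.266, -3.128, -0.001]
wrist_force: [0.2, -0.5, -4.2]
opening: 0.0096
grip_force: 97.9
mat[  370     0   116   232 21706] 21706 [486.6 -77.5] [137.9 271.3] 87.74 mean [487.6 -75.8]
[ 0.49781883 -0.30857396  0.15772669] [ 0.7991477  -0.12375893 -3.73396978] [ 0.07795463  0.23324017 -0.03101083]
-60 52 [-4.1 -3.1 -2.3] 6.5
-40 637 [-19.2 -18.4  -3.2] -0.3
-20 1009 [-36.2 -18.7 -17.8] -1.6
```

View pics/wl.png

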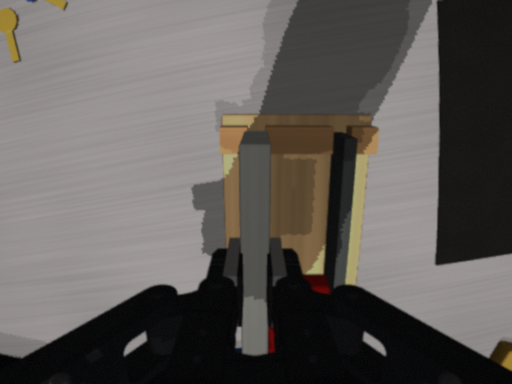

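```bash
python3 - <<'E'
from h import *
go(.447,-.043,.045,87.8)
E
```

```text
pos [ 497.8 -308.6  157.7] yaw 80.27 tilt [-0.003 -0.002  1.   ] rz -0.0657 rows 1.1 shift [0.758 3.291 1.417] rows 7.0
```

```bash
python3 -m pendant '[{"x":0,"y":0,"z":0,"rx":0,"ry":0,"rz":-0.033,"fingers":1},{"x":0,"y":0,"z":0,"rx":0,"ry":0,"rz":-0.033,"fingers":1},{"x":0.095,"y":0.41,"z":0,"rx":0,"ry":0,"rz":0,"fingers":1},{"x":0.095,"y":0.41,"z":0,"rx":0,"ry":0,"rz":0,"fingers":1},{"x":0.095,"y":0.41,"z":0,"rx":0,"ry":0,"rz":0,"fingers":1},{"x":0.095,"y":0.41,"z":0,"rx":0,"ry":0,"rz":0,"fingers":1},{"x":0.095,"y":0.41,"z":0,"rx":0,"ry":0,"rz":0,"fingers":1},{"x":0.095,"y":0.41,"z":0,"rx":0,"ry":0,"rz":0,"fingers":1},{"x":0.095,"y":0.41,"z":0,"rx":0,"ry":0,"rz":0,"fingers":1},{"x":0.095,"y":0.41,"z":0,"rx":0,"ry":0,"rz":0,"fingers":1},{"x":0,"y":0,"z":0.3,"rx":0,"ry":0,"rz":0,"fingers":1},{"x":0,"y":0,"z":0.4,"rx":0,"ry":0,"rz":0,"fingers":1},{"x":0,"y":0,"z":0.4,"rx":0,"ry":0,"rz":0,"fingers":1},{"x":0,"y":0,"z":0.3,"rx":0,"ry":0,"rz":0,"fingers":1},{"x":0,"y":0,"z":0,"rx":0,"ry":0,"rz":0,"fingers":1},{"x":0,"y":0,"z":0,"rx":0,"ry":0,"rz":0,"fingers":1}]'; python3 - <<'E'
from h import *
s=get_state();print(s['position'],s['wrist_force'])
im,d,K,k1,T=cam('wrist');im=im
m=im.max(2)<75; P=plane(K,k1,T,np.argwhere(np.ones(m.shape))[:,::-1],.003).reshape(*m.shape,3)
# mat edges across y at x=.56
for x in(.56,.59):
    k=m&(abs(P[...,0]-x)<.004); ys=P[k][:,1];print(x,ys.min(),ys.max())
e=m&(abs(P[...,1]+.11)<.005);print(P[e][:,0].max(),P[e][:,0].min())
E
```

```text
time_s: 6.47
position: [0.4457, -0.0443, 0.0458]
tcp_rot: [-0.059, -3.135, -0.001]
wrist_force: [0.9, -0.1, -3.7]
opening: 0.0096
grip_force: 98.3
[ 0.44571641 -0.04434259  0.04583945] [ 0.94203845 -0.13061085 -3.74717953]
0.56 -0.24713737074093536 0.14341815337095423
0.59 0.11985552848896669 0.15177738692059178
0.567660683782327 0.37331248724231014
```

```bash
python3 -m pendant '[{"x":0,"y":0,"z":0.18,"rx":0,"ry":0,"rz":0,"fingers":1},{"x":0,"y":0,"z":0,"rx":0,"ry":0,"rz":0,"fingers":1},{"x":0,"y":0,"z":0,"rx":0,"ry":0,"rz":0,"fingers":1}]'; python3 -m pendant '[{"x":0,"y":0,"z":0.015,"rx":0,"ry":0,"rz":0,"fingers":1},{"x":0,"y":0,"z":0.015,"rx":0,"ry":0,"rz":0,"fingers":1},{"x":0,"y":0,"z":0,"rx":0,"ry":0,"rz":0,"fingers":1}]'
```

```text
time_s: 6.77
position: [0.4484, -0.0448, 0.0344]
tcp_rot: [0.06, 3.14, -0.0]
wrist_force: [-1.1, 0.9, -3.7]
opening: 0.0095
grip_force: 98.3
time_s: 7.02
position: [0.4484, -0.0447, 0.0315]
tcp_rot: [0.059, 3.14, -0.0]
wrist_force: [0.3, 0.2, -4.8]
opening: 0.0097
grip_force: 98.3
```

```bash
python3 -m pendant '[{"x":0,"y":0,"z":0.015,"rx":0,"ry":0,"rz":0,"fingers":1},{"x":0,"y":0,"z":0,"rx":0,"ry":0,"rz":0,"fingers":1}]'; python3 -m pendant '[{"x":0,"y":0,"z":0.015,"rx":0,"ry":0,"rz":0,"fingers":1},{"x":0,"y":0,"z":0,"rx":0,"ry":0,"rz":0,"fingers":1}]'; python3 -m pendant '[{"x":0,"y":0,"z":0.015,"rx":0,"ry":0,"rz":0,"fingers":1},{"x":0,"y":0,"z":0,"rx":0,"ry":0,"rz":0,"fingers":1}]'
```

```text
time_s: 7.18
position: [0.448, -0.0446, 0.0298]
tcp_rot: [0.059, 3.141, -0.0]
wrist_force: [-0.6, 0.6, -3.0]
opening: 0.0099
grip_force: 98.3
time_s: 7.35
position: [0.4481, -0.0446, 0.0285]
tcp_rot: [0.059, 3.141, -0.0]
wrist_force: [-0.2, -0.6, -2.4]
opening: 0.0097
grip_force: 98.5
time_s: 7.52
position: [0.4482, -0.0446, 0.0276]
tcp_rot: [0.059, 3.14, 0.0]
wrist_force: [-0.7, 0.5, -1.2]
opening: 0.0099
grip_force: 99.0
```

```bash
python3 -m pendant '[{"x":0,"y":0,"z":0.01,"rx":0,"ry":0,"rz":0,"fingers":1},{"x":0,"y":0,"z":0,"rx":0,"ry":0,"rz":0,"fingers":1},{"x":0,"y":0,"z":0,"rx":0,"ry":0,"rz":0,"fingers":0.3},{"x":0,"y":0,"z":0,"rx":0,"ry":0,"rz":0,"fingers":0.1},{"x":0,"y":0,"z":0,"rx":0,"ry":0,"rz":0,"fingers":0.1},{"x":0,"y":0,"z":0,"rx":0,"ry":0,"rz":0,"fingers":0.1},{"x":0,"y":0,"z":0,"rx":0,"ry":0,"rz":0,"fingers":0.1},{"x":0,"y":0,"z":-0.2,"rx":0,"ry":0,"rz":0,"fingers":0.1},{"x":0,"y":0,"z":-0.4,"rx":0,"ry":0,"rz":0,"fingers":0.1},{"x":0,"y":0,"z":-0.4,"rx":0,"ry":0,"rz":0,"fingers":0.1},{"x":0,"y":0,"z":-0.4,"rx":0,"ry":0,"rz":0,"fingers":1},{"x":0,"y":0,"z":0,"rx":0,"ry":0,"rz":0,"fingers":1},{"x":0,"y":0,"z":0,"rx":0,"ry":0,"rz":0,"fingers":1},{"x":0,"y":0,"z":0,"rx":0,"ry":0,"rz":0,"fingers":1}]'
python3 - <<'E'
from h import *
im,d,K,k1,T=cam('wrist')
P=cloud(d,K,k1,T);Z=P[...,2]
m=(abs(Z-.047)<.006)&(abs(P[...,1]+.045)<.03)&(P[...,0]>.39);mrect(K,k1,T,m,.047,'alu')
cv2.imwrite('pics/ws.png',im[:,:,::-1])
go(.438,-.006,.037)
E
```

```text
time_s: 8.68
position: [0.4478, -0.0446, 0.1379]
tcp_rot: [-0.059, -3.141, -0.0]
wrist_force: [-0.1, 0.6, -0.8]
opening: -0.0001
grip_force: 0.0
alu[ 246  121   17  117 1896] 1896 [435.7 -45.7] [11.3 85.8] 88.1 mean [433.9 -45.5]
pos [447.3 -44.6 137.3] yaw 87.83 tilt [-0.002 -0.     1.   ] rz 0.0 rows 0.0 shift [0.133 0.477 1.254] rows 2.6
```

View pics/ws.png

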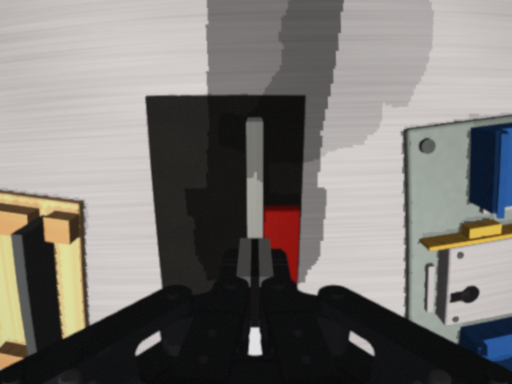

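```bash
python3 -m pendant '[{"x":0.13,"y":0.475,"z":0,"rx":0,"ry":0,"rz":0,"fingers":1},{"x":0,"y":0,"z":0.4,"rx":0,"ry":0,"rz":0,"fingers":1},{"x":0,"y":0,"z":0.45,"rx":0,"ry":0,"rz":0,"fingers":1},{"x":0,"y":0,"z":0.4,"rx":0,"ry":0,"rz":0,"fingers":1},{"x":0,"y":0,"z":0,"rx":0,"ry":0,"rz":0,"fingers":1},{"x":0,"y":-0.1,"z":0,"rx":0,"ry":0,"rz":0,"fingers":1},{"x":0,"y":-0.08,"z":0,"rx":0,"ry":0,"rz":0,"fingers":1},{"x":0,"y":-0.08,"z":0,"rx":0,"ry":0,"rz":0,"fingers":1},{"x":0,"y":-0.08,"z":0,"rx":0,"ry":0,"rz":0,"fingers":1},{"x":0,"y":-0.08,"z":0,"rx":0,"ry":0,"rz":0,"fingers":1},{"x":0,"y":-0.08,"z":0,"rx":0,"ry":0,"rz":0,"fingers":1},{"x":0,"y":-0.08,"z":0,"rx":0,"ry":0,"rz":0,"fingers":1},{"x":0,"y":-0.08,"z":0,"rx":0,"ry":0,"rz":0,"fingers":1},{"x":0,"y":0,"z":0,"rx":0,"ry":0,"rz":0,"fingers":1},{"x":0,"y":0,"z":0,"rx":0,"ry":0,"rz":0,"fingers":1},{"x":0,"y":0,"z":0,"rx":0,"ry":0,"rz":0,"fingers":1}]'
python3 - <<'E'
from h import *
im,d,K,k1,T=cam('top');P=cloud(d,K,k1,T);Z=P[...,2]
r,g,b=[im[...,i].astype(int) for i in range(3)]
red=(r>80)&(r>2*g)&(r>2*b)&(abs(P[...,1]+.07)<.06)
print(np.nanpercentile(Z[red],[10,50,90]));mrect(K,k1,T,red,.045,'rib')
E
```

```text
time_s: 10.07
position: [0.437, -0.059, 0.0385]
tcp_rot: [-0.06, -3.141, -0.0]
wrist_force: [-0.7, 0.4, -0.6]
opening: 0.0003
grip_force: 0.0
nan
  return np.nanmean(a, axis, out=out, keepdims=keepdims)
Traceback (most recent call last):
  File "h.py", line 28, in mrect
    m=m.astype(np.uint8); n,l,s,_=cv2.connectedComponentsWithStats(m); i=1+s[1:,4].argmax()
                                                                           ~~~~~~~~~~~~~~^^
ValueError: attempt to get argmax of an empty sequence
```

```bash
python3 -m pendant '[{"x":0,"y":0,"z":-0.4,"rx":0,"ry":0,"rz":0,"fingers":1},{"x":0,"y":0,"z":-0.5,"rx":0,"ry":0,"rz":0,"fingers":0},{"x":0,"y":0,"z":-0.5,"rx":0,"ry":0,"rz":0,"fingers":0},{"x":0,"y":0,"z":-0.5,"rx":0,"ry":0,"rz":0,"fingers":0},{"x":0,"y":-0.1,"z":-0.3,"rx":0,"ry":0,"rz":0,"fingers":0},{"x":0,"y":0,"z":0,"rx":0,"ry":0,"rz":0,"fingers":0},{"x":0,"y":0,"z":0,"rx":0,"ry":0,"rz":0,"fingers":0}]'
python3 - <<'E'
from h import *
im,d,K,k1,T=cam('wrist');P=cloud(d,K,k1,T);Z=P[...,2]
cv2.imwrite('pics/wm.png',im[:,:,::-1])
r,g,b=[im[...,i].astype(int) for i in range(3)]
red=(r>60)&(r>2*g)&(r>2*b)&(abs(P[...,1]+.07)<.06)
print(np.nanpercentile(Z[red],[10,50,90]));mrect(K,k1,T,red&(Z>.04),.045,'rib')
m=(abs(Z-.014)<.005)&(abs(P[...,1]+.07)<.06)&(P[...,0]<.65)&(im.min(2)>60);mrect(K,k1,T,m,.015,'bar')
E
```

```text
time_s: 10.7
position: [0.4377, -0.067, 0.216]
tcp_rot: [0.059, 3.138, -0.001]
wrist_force: [-0.2, -1.0, -0.9]
opening: 0.043
grip_force: 0.0
[0.04218614 0.04363799 0.0446332 ]
rib[243 195  13  65 802] 802 [494.7 -76. ] [12.3 69.4] 87.16 mean [493.3 -76.1]
bar[ 227  122   44  179 6253] 6253 [496.2 -76.4] [ 43.9 207.7] 87.95 mean [485.  -75.9]
```

View pics/wm.png

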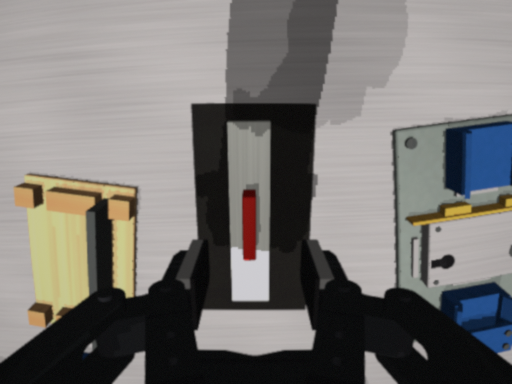

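```bash
python3 - <<'E'
from h import *
go(.4955,-.0762,.0205,88.0)
E
```

```text
pos [436.9 -66.8 214.4] yaw 87.85 tilt [ 0.001 -0.     1.   ] rz -0.0013 rows 0.0 shift [-0.735 -0.092  2.425] rows 4.9
```

```bash
python3 -m pendant '[{"x":-0.37,"y":-0.046,"z":0,"rx":0,"ry":0,"rz":-0.001,"fingers":0},{"x":-0.365,"y":-0.046,"z":0.2,"rx":0,"ry":0,"rz":0,"fingers":0},{"x":0,"y":0,"z":0.45,"rx":0,"ry":0,"rz":0,"fingers":0},{"x":0,"y":0,"z":0.45,"rx":0,"ry":0,"rz":0,"fingers":0},{"x":0,"y":0,"z":0.45,"rx":0,"ry":0,"rz":0,"fingers":0},{"x":0,"y":0,"z":0.4,"rx":0,"ry":0,"rz":0,"fingers":0},{"x":0,"y":0,"z":0,"rx":0,"ry":0,"rz":0,"fingers":0},{"x":0,"y":0,"z":0,"rx":0,"ry":0,"rz":0,"fingers":0}]'; python3 - <<'E'
from h import *
go(.4955,-.0762,.0205,88.0)
im,d,K,k1,T=cam('wrist')
r,g,b=[im[...,i].astype(int) for i in range(3)];P=cloud(d,K,k1,T)
red=(r>60)&(r>2*g)&(r>2*b)&(abs(P[...,1]+.07)<.06);mrect(K,k1,T,red&(P[...,2]>.04),.045,'rib')
m=(abs(P[...,2]-.015)<.005)&(abs(P[...,1]+.076)<.026)&(P[...,0]>.535)&(P[...,0]<.65)&(im.min(2)>60);mrect(K,k1,T,m,.015,'bar')
E
```

```text
time_s: 11.42
position: [0.4927, -0.0759, 0.0561]
tcp_rot: [-0.055, -3.135, -0.001]
wrist_force: [-0.5, -0.1, 0.6]
opening: 0.0423
grip_force: 0.0
pos [492.7 -75.9  56.1] yaw 87.97 tilt [-0.007 -0.001  1.   ] rz -0.0002 rows 0.0 shift [-0.039 -0.003  0.445] rows 0.9
rib[ 243  184   28  125 3199] 3199 [495.1 -76.3] [12.9 68.4] 88.0 mean [492.8 -76.2]
bar[ 222  285   70   70 3808] 3808 [560.5 -78.7] [43.9 54.1] 87.6 mean [561.5 -78.7]
```

```bash
python3 -m pendant '[{"x":-0.03,"y":0,"z":0.22,"rx":0,"ry":0,"rz":0,"fingers":0},{"x":0,"y":0,"z":0.2,"rx":0,"ry":0,"rz":0,"fingers":0},{"x":0,"y":0,"z":0,"rx":0,"ry":0,"rz":0,"fingers":0},{"x":0,"y":0,"z":0,"rx":0,"ry":0,"rz":0,"fingers":1},{"x":0,"y":0,"z":0,"rx":0,"ry":0,"rz":0,"fingers":1},{"x":0,"y":0,"z":0,"rx":0,"ry":0,"rz":0,"fingers":1},{"x":0,"y":0,"z":0,"rx":0,"ry":0,"rz":0,"fingers":1},{"x":0,"y":0,"z":0,"rx":0,"ry":0,"rz":0,"fingers":1},{"x":0,"y":0,"z":0,"rx":0,"ry":0,"rz":0,"fingers":1},{"x":0,"y":0,"z":0,"rx":0,"ry":0,"rz":0,"fingers":1}]' 100;  python3 -m pendant '[{"x":0,"y":0,"z":-0.1,"rx":0,"ry":0,"rz":0,"fingers":1},{"x":0,"y":0,"z":-0.3,"rx":0,"ry":0,"rz":0,"fingers":1},{"x":0,"y":0,"z":-0.5,"rx":0,"ry":0,"rz":0,"fingers":1},{"x":0,"y":0,"z":-0.5,"rx":0,"ry":0,"rz":0,"fingers":1},{"x":0,"y":0,"z":-0.5,"rx":0,"ry":0,"rz":0,"fingers":1},{"x":0,"y":0,"z":-0.3,"rx":0,"ry":0,"rz":0,"fingers":1},{"x":0,"y":0,"z":0,"rx":0,"ry":0,"rz":0,"fingers":1},{"x":0,"y":0,"z":0,"rx":0,"ry":0,"rz":0,"fingers":1},{"x":0,"y":0,"z":0,"rx":0,"ry":0,"rz":0,"fingers":1}]'
```

```text
time_s: 12.3
position: [0.4991, -0.0766, 0.0274]
tcp_rot: [0.056, 3.137, 0.0]
wrist_force: [-1.6, 0.8, 5.6]
opening: 0.0108
grip_force: 98.6
time_s: 13.05
position: [0.497, -0.0765, 0.2001]
tcp_rot: [-0.056, -3.14, -0.0]
wrist_force: [0.1, 0.0, -4.3]
opening: 0.0117
grip_force: 98.1
```

```bash
cat > bar.py <<'E'
from h import *
def look(save=None):
    s=get_state();im,d,K,k1,T=cam('wrist');P=cloud(d,K,k1,T)
    M=R.from_rotvec(s['tcp_rot']).as_matrix();Q=(P-s['position'])@M*1000
    m=(abs(Q[...,2]-12)<9)&(abs(Q[...,1])<32)&(abs(Q[...,0])<125)&(im.min(2)>50)&(im.max(2)-im.min(2)<40)
    m=cv2.morphologyEx(m.astype(np.uint8),cv2.MORPH_OPEN,np.ones((3,3)))>0
    for lo,hi in((-110,-45),(45,125)):
        k=m&(Q[...,0]>lo)&(Q[...,0]<hi)
        if k.sum()<50: print('few',k.sum());continue
        q=Q[k]
        xs=np.linspace(q[:,0].min()+5,q[:,0].max()-5,6)
        mid=[(np.percentile(q[abs(q[:,0]-x)<4][:,1],[1,99])) for x in xs]
        c=np.mean(mid,axis=1);w=np.diff(mid,axis=1).ravel()
        f=np.polyfit(xs,c,1);zf=np.polyfit(q[:,0],q[:,2],1)
        print('x',q[:,0].min().round(1),q[:,0].max().round(1),'w',w.round(1),'mid',c.round(1),'slope deg',np.degrees(f[0]).round(2),'z at0',zf[1].round(1),'tilt',np.degrees(zf[0]).round(2))
    if save: cv2.imwrite(save,im[:,:,::-1])
    return im,d,K,k1,T,s
E
python3 - <<'E'
from bar import *
look()
go(.5101,.1817,.2,96.3)
E
```

```text
x -71.3 -50.8 w [24.1 24.  24.1 24.4 24.3 24.3] mid [-1.7 -1.7 -1.6 -1.4 -1.4 -1.4] slope deg 1.97 z at0 13.0 tilt -0.67
x 45.0 106.8 w [42.8 43.1 42.7 42.8 42.8 42.9] mid [-1.3 -1.2 -1.4 -1.2 -1.2 -1.3] slope deg 0.03 z at0 13.6 tilt -0.25
pos [496.6 -76.5 199.3] yaw 87.95 tilt [-0.003 -0.001  1.   ] rz -0.0729 rows 1.2 shift [-0.522  3.189 -0.008] rows 6.2
```

```bash
python3 -m pendant '[{"x":0,"y":0,"z":0,"rx":0,"ry":0,"rz":-0.0365,"fingers":1},{"x":0,"y":0,"z":0,"rx":0,"ry":0,"rz":-0.0365,"fingers":1},{"x":-0.069,"y":0.4,"z":0,"rx":0,"ry":0,"rz":0,"fingers":1},{"x":-0.069,"y":0.4,"z":0,"rx":0,"ry":0,"rz":0,"fingers":1},{"x":-0.069,"y":0.4,"z":0,"rx":0,"ry":0,"rz":0,"fingers":1},{"x":-0.069,"y":0.4,"z":0,"rx":0,"ry":0,"rz":0,"fingers":1},{"x":-0.069,"y":0.4,"z":0,"rx":0,"ry":0,"rz":0,"fingers":1},{"x":-0.069,"y":0.4,"z":0,"rx":0,"ry":0,"rz":0,"fingers":1},{"x":-0.069,"y":0.4,"z":0,"rx":0,"ry":0,"rz":0,"fingers":1},{"x":-0.069,"y":0.4,"z":0,"rx":0,"ry":0,"rz":0,"fingers":1},{"x":0,"y":0,"z":0,"rx":0,"ry":0,"rz":0,"fingers":1},{"x":0,"y":0,"z":0,"rx":0,"ry":0,"rz":0,"fingers":1},{"x":0,"y":0,"z":0,"rx":0,"ry":0,"rz":0,"fingers":1}]'
python3 - <<'E'
from bar import *
im,d,K,k1,T,s=look('pics/wx.png')
go(.512,.183,.1,96.3)
im=im.astype(int);bl=(im[...,2]>1.4*im[...,0])&(im[...,2]>40)
v,u=np.nonzero(bl);
P=plane(K,k1,T,np.c_[u,v],.054)*1000
f=np.radians(6.3);F=np.array([[np.cos(f),np.sin(f)],[-np.sin(f),np.cos(f)]])
q=(P[:,:2]-[535,184.4])@F.T
for x0 in range(-150,150,10):
    k=(abs(q[:,0]-x0)<5)&(abs(q[:,1])<60)
    if k.sum()>10: print(x0,k.sum(),np.percentile(q[k][:,1],[1,99]).round(1))
# screws/plate edges at z=.012
E
```

```text
time_s: 14.18
position: [0.5124, 0.1824, 0.1991]
tcp_rot: [0.174, -3.133, 0.002]
wrist_force: [-0.3, 0.0, -4.6]
opening: 0.0115
grip_force: 98.9
x -71.5 -50.8 w [24.1 24.1 24.4 24.4 24.4 24.3] mid [-1.7 -1.7 -1.5 -1.5 -1.4 -1.5] slope deg 1.78 z at0 12.9 tilt -0.81
x 45.0 106.8 w [43.  43.2 42.7 42.5 43.  42.8] mid [-1.3 -1.3 -1.3 -1.2 -1.2 -1.3] slope deg 0.07 z at0 13.5 tilt -0.19
pos [512.7 181.9 199.6] yaw 96.29 tilt [-0.003  0.001  1.   ] rz -0.0001 rows 0.0 shift [0.004 0.016 1.245] rows 2.4Traceback (most recent call last):
  File "<stdin>", line 6, in <module>
  File "h.py", line 16, in plane
    s=slopes(K,k1,uv); d=np.c_[s,np.ones(len(s))]@T[:3,:3].T
  File "h.py", line 14, in slopes
    return cv2.undistortPoints(uv.reshape(-1,1,2),K,np.array([k1,0,0,0,0.])).reshape(-1,2)
           ~~~~~~~~~~~~~~~~~~~^^^^^^^^^^^^^^^^^^^^^^^^^^^^^^^^^^^^^^^^^^^^^^
cv2.error: OpenCV(4.12.0) /io/opencv/modules/calib3d/src/undistort.dispatch.cpp:347: error: (-215:Assertion failed) CV_IS_MAT(_src) && CV_IS_MAT(_dst) && (_src->rows == 1 || _src->cols == 1) && (_dst->rows == 1 || _dst->cols == 1) && _src->cols + _src->rows - 1 == _dst->rows + _dst->cols - 1 && (CV_MAT_TYPE(_src->type) == CV_32FC2 || CV_MAT_TYPE(_src->type) == CV_64FC2) && (CV_MAT_TYPE(_dst->type) == CV_32FC2 || CV_MAT_TYPE(_dst->type) == CV_64FC2) in function 'cvUndistortPointsInternal'
```

View pics/wx.png

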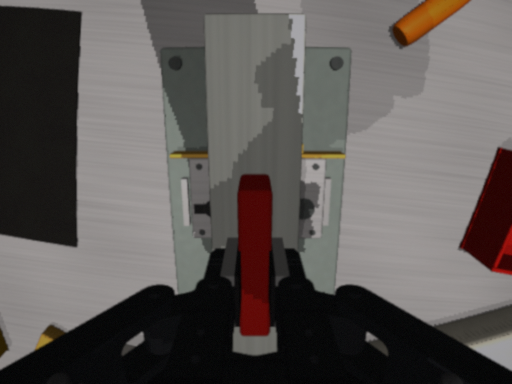

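```bash
python3 - <<'E'
from bar import *
im,d,K,k1,T,s=look()
o=s['position'];f=np.radians(6.3);F=np.array([[np.cos(f),np.sin(f)],[-np.sin(f),np.cos(f)]])
fx=lambda p:((p[:,:2]-[.535,.1844])@F.T*1000).round(1)
g=cv2.cvtColor(im,cv2.COLOR_RGB2GRAY)
c=[]
for u,v in((175,63),(336,63)):
    w=g[v-12:v+13,u-12:u+13];_,t=cv2.threshold(w,0,255,cv2.THRESH_BINARY_INV+cv2.THRESH_OTSU)
    n,l,st,ce=cv2.connectedComponentsWithStats(t);i=l[12,12];c.append(ce[i]+[u-12,v-12]);print(st[i])
p=plane(K,k1,T,c,.012);print('screws in guessed fixture frame',fx(p))
# plate side edges: greenish plate
i=im.astype(int);pl=(i[...,1]>i[...,0]+5)
for v in(100,120,140,200):
    u=np.nonzero(pl[v,120:380])[0]+120
    e=plane(K,k1,T,[[u.min(),v],[u.max()+1,v]],.012);print(v,u.min(),u.max(),fx(e).tolist())
M=R.from_rotvec(s['tcp_rot']).as_matrix()
b=np.array([[.0018,-.0013,.0]])@M.T+o;print('bar centre',fx(b))
E
```

```text
x -71.1 -50.5 w [24.1 24.1 24.4 24.3 24.3 24.2] mid [-1.8 -1.7 -1.5 -1.5 -1.5 -1.4] slope deg 1.94 z at0 12.4 tilt -1.19
x 45.0 106.8 w [43.  43.1 42.8 42.6 43.  42.6] mid [-1.4 -1.3 -1.4 -1.2 -1.2 -1.2] slope deg 0.17 z at0 13.6 tilt -0.26
[  6   5  14  14 159]
[  5   5  15  15 165]
screws in guessed fixture frame [[-125.4  -75.2]
 [-125.1   75. ]]
100 165 346 [[-91.2, -87.2], [-91.0, 87.2]]
120 166 345 [[-72.3, -87.4], [-72.0, 87.5]]
140 167 344 [[-52.8, -87.7], [-52.6, 87.7]]
200 172 340 [[9.2, -87.0], [9.4, 88.0]]
bar centre [[-24.2  -1.3]]
```

```bash
python3 -m pendant '[{"x":0,"y":0.014,"z":0.3,"rx":0,"ry":0,"rz":0,"fingers":1},{"x":0,"y":0,"z":0.4,"rx":0,"ry":0,"rz":0,"fingers":1},{"x":0,"y":0,"z":0.4,"rx":0,"ry":0,"rz":0,"fingers":1},{"x":0,"y":0,"z":0.3,"rx":0,"ry":0,"rz":0,"fingers":1},{"x":0,"y":0,"z":0,"rx":0,"ry":0,"rz":0,"fingers":1},{"x":0,"y":0,"z":0,"rx":0,"ry":0,"rz":0,"fingers":1}]'
python3 - <<'E'
from bar import *
im,d,K,k1,T,s=look('pics/wy.png')
f=np.radians(6.3);F=np.array([[np.cos(f),np.sin(f)],[-np.sin(f),np.cos(f)]])
M=R.from_rotvec(s['tcp_rot']).as_matrix()
b=np.array([[.0018,-.0013,.0]])@M.T+s['position'];print('bar centre',((b[:,:2]-[.535,.1844])@F.T*1000).round(1),s['position'])
fx=lambda p:((p[:,:2]-[.535,.1844])@F.T*1000).round(1)
i=im.astype(int);bl=(i[...,2]>1.35*i[...,0])&(i[...,2]>40)
for v in range(10,140,15):
    u=np.nonzero(bl[v])[0]
    if len(u)>3:print(v,u.min(),u.max(),fx(plane(K,k1,T,[[u.min(),v],[u.max()+1,v]],.05)).tolist())
E
```

```text
time_s: 14.78
position: [0.5122, 0.1824, 0.0881]
tcp_rot: [0.17, -3.134, 0.001]
wrist_force: [-0.0, 0.5, -2.2]
opening: 0.0116
grip_force: 98.8
x -71.7 -50.7 w [24.  24.1 24.1 24.4 24.4 24.2] mid [-1.8 -1.7 -1.6 -1.5 -1.5 -1.4] slope deg 2.0 z at0 13.2 tilt -0.49
x 45.0 106.7 w [43.  43.2 42.8 42.6 42.9 42.8] mid [-1.4 -1.3 -1.4 -1.3 -1.2 -1.3] slope deg 0.11 z at0 13.6 tilt -0.25
bar centre [[-24.7  -0.8]] [0.51222042 0.18242281 0.08812194]
25 179 331 [[-130.2, -38.3], [-129.9, 38.2]]
40 180 330 [[-122.9, -38.1], [-122.7, 38.0]]
55 181 330 [[-115.6, -37.9], [-115.4, 38.3]]
70 182 329 [[-108.3, -37.8], [-108.1, 38.1]]
85 182 329 [[-100.8, -38.1], [-100.6, 38.4]]
100 183 328 [[-93.2, -38.0], [-93.0, 38.2]]
115 184 327 [[-85.4, -37.9], [-85.2, 38.1]]
130 185 326 [[-77.6, -37.7], [-77.4, 37.9]]
```

View pics/wy.png

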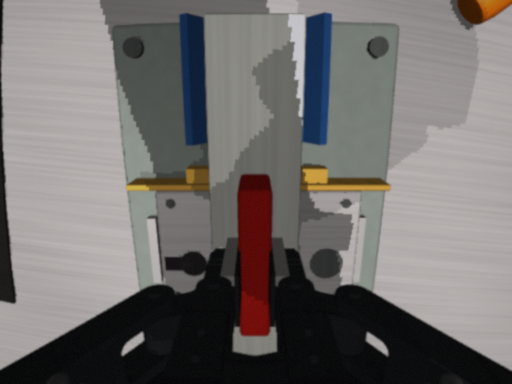

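```bash
python3 -m pendant '[{"x":0,"y":0.01,"z":0.12,"rx":0,"ry":0,"rz":0,"fingers":1},{"x":0,"y":0,"z":0.1,"rx":0,"ry":0,"rz":0,"fingers":1},{"x":0,"y":0,"z":0.06,"rx":0,"ry":0,"rz":0,"fingers":1},{"x":0,"y":0,"z":0,"rx":0,"ry":0,"rz":0,"fingers":1},{"x":0,"y":0,"z":0,"rx":0,"ry":0,"rz":0,"fingers":1}]';python3 -m pendant '[{"x":0,"y":0,"z":0.02,"rx":0,"ry":0,"rz":0,"fingers":1},{"x":0,"y":0,"z":0,"rx":0,"ry":0,"rz":0,"fingers":1}]';python3 -m pendant '[{"x":0,"y":0,"z":0.015,"rx":0,"ry":0,"rz":0,"fingers":1},{"x":0,"y":0,"z":0,"rx":0,"ry":0,"rz":0,"fingers":1}]'
```

```text
time_s: 15.25
position: [0.513, 0.1846, 0.0664]
tcp_rot: [0.173, -3.136, 0.0]
wrist_force: [0.3, 0.4, -3.9]
opening: 0.0116
grip_force: 99.0
time_s: 15.42
position: [0.5133, 0.1847, 0.065]
tcp_rot: [-0.173, 3.136, 0.0]
wrist_force: [0.2, 1.1, -3.6]
opening: 0.0116
grip_force: 99.0
time_s: 15.58
position: [0.5132, 0.1846, 0.0637]
tcp_rot: [-0.173, 3.137, -0.0]
wrist_force: [0.4, -0.4, -3.9]
opening: 0.0115
grip_force: 99.0
```

```bash
for i in 1 2 3; do python3 -m pendant '[{"x":0,"y":0,"z":0.014,"rx":0,"ry":0,"rz":0,"fingers":1},{"x":0,"y":0,"z":0,"rx":0,"ry":0,"rz":0,"fingers":1}]' | egrep 'pos|force'; done
python3 - <<'E'
from h import *
s=get_state();M=R.from_rotvec(s['tcp_rot']).as_matrix();f=np.radians(6.3);F=np.array([[np.cos(f),np.sin(f)],[-np.sin(f),np.cos(f)]])
print(F@(s['position'][:2]-[.535,.1844])*1000,s['position'],s['wrist_force'],s['ft_torque']);go(.5,.18,.06,96.3)
E
```

```text
position: [0.5131, 0.1846, 0.0625]
wrist_force: [0.5, -0.5, -4.5]
grip_force: 99.0
position: [0.5131, 0.1846, 0.0613]
wrist_force: [0.5, -1.0, -3.9]
grip_force: 99.0
position: [0.5133, 0.1847, 0.0604]
wrist_force: [0.4, -0.5, -3.4]
grip_force: 99.2
[-21.52423923   2.6322632 ] [0.5133169  0.18465442 0.06041401] [ 0.41534877 -0.54289348 -3.38009403] [ 0.05214707 -0.09090097 -0.00360836]
pos [513.3 184.7  60.4] yaw 96.31 tilt [ 0. -0.  1.] rz 0.0001 rows 0.0 shift [ 0.172 -0.04   0.005] rows 0.3
```

```bash
python3 -m pendant '[{"x":0,"y":-0.012,"z":0,"rx":0,"ry":0,"rz":0,"fingers":1},{"x":0,"y":0,"z":0.012,"rx":0,"ry":0,"rz":0,"fingers":1},{"x":0,"y":0,"z":0,"rx":0,"ry":0,"rz":0,"fingers":1}]'| egrep 'pos|wrist_force';for i in 1 2 3; do python3 -m pendant '[{"x":0,"y":0,"z":0.012,"rx":0,"ry":0,"rz":0,"fingers":1},{"x":0,"y":0,"z":0,"rx":0,"ry":0,"rz":0,"fingers":1}]' | egrep 'pos|wrist_force'; done
```

```text
position: [0.5135, 0.1836, 0.0604]
wrist_force: [-3.8, -2.1, 4.5]
position: [0.5134, 0.1837, 0.0603]
wrist_force: [-6.0, -2.7, 12.0]
position: [0.5135, 0.1837, 0.0603]
wrist_force: [-8.2, -3.2, 18.2]
position: [0.5135, 0.1837, 0.0603]
wrist_force: [-11.2, -3.3, 23.6]
```

```bash
python3 -m pendant '[{"x":0,"y":0,"z":-0.044,"rx":0,"ry":0,"rz":0,"fingers":1},{"x":0,"y":0,"z":0,"rx":0,"ry":0,"rz":0,"fingers":1}]'| egrep 'pos|wrist_force'; python3 -m pendant '[{"x":-0.05,"y":0,"z":0,"rx":0,"ry":0,"rz":0,"fingers":1},{"x":-0.05,"y":0,"z":0,"rx":0,"ry":0,"rz":0,"fingers":1},{"x":-0.05,"y":0,"z":0,"rx":0,"ry":0,"rz":0,"fingers":1},{"x":0,"y":0,"z":0,"rx":0,"ry":0,"rz":0,"fingers":1}]'| egrep 'pos|wrist_force|rot'
```

```text
position: [0.5137, 0.1838, 0.0608]
wrist_force: [0.7, 1.4, -4.3]
position: [0.5257, 0.1852, 0.0604]
tcp_rot: [-0.173, 3.137, 0.001]
wrist_force: [-1.8, 0.4, 4.4]
```

```bash
python3 -m pendant '[{"x":-0.03,"y":0,"z":-0.004,"rx":0,"ry":0,"rz":0,"fingers":1},{"x":-0.03,"y":0,"z":0,"rx":0,"ry":0,"rz":0,"fingers":1},{"x":-0.03,"y":0,"z":0,"rx":0,"ry":0,"rz":0,"fingers":1},{"x":-0.03,"y":0,"z":0,"rx":0,"ry":0,"rz":0,"fingers":1},{"x":0,"y":0,"z":0,"rx":0,"ry":0,"rz":0,"fingers":1}]'| egrep 'pos|wrist_force|rot'
for i in 1 2 3; do python3 -m pendant '[{"x":-0.018,"y":0,"z":0,"rx":0,"ry":0,"rz":0,"fingers":1},{"x":-0.018,"y":0,"z":0,"rx":0,"ry":0,"rz":0,"fingers":1},{"x":0,"y":0,"z":0,"rx":0,"ry":0,"rz":0,"fingers":1}]'| egrep 'pos|wrist_force'; done
```

```text
position: [0.5353, 0.1862, 0.0604]
tcp_rot: [-0.173, 3.137, 0.0]
wrist_force: [-2.4, -0.1, 3.4]
position: [0.5378, 0.1864, 0.0604]
wrist_force: [-3.3, -1.5, 4.3]
position: [0.5405, 0.1867, 0.0604]
wrist_force: [-3.1, -0.6, 4.0]
position: [0.5435, 0.187, 0.0604]
wrist_force: [-3.7, -0.7, 3.6]
```

```bash
for i in 1 2 3 4; do python3 -m pendant '[{"x":-0.018,"y":0,"z":0,"rx":0,"ry":0,"rz":0,"fingers":1},{"x":0,"y":0,"z":0,"rx":0,"ry":0,"rz":0,"fingers":1}]'| egrep 'pos|wrist_force'; done
```

```text
position: [0.5448, 0.1872, 0.0604]
wrist_force: [-3.8, -1.0, 3.4]
position: [0.5463, 0.1873, 0.0604]
wrist_force: [-4.2, -1.6, 3.9]
position: [0.5477, 0.1875, 0.0604]
wrist_force: [-3.4, -0.1, 4.4]
position: [0.5491, 0.1876, 0.0604]
wrist_force: [-5.0, -0.9, 4.7]
```

```bash
for i in 1 2 3; do python3 -m pendant '[{"x":-0.018,"y":0,"z":0,"rx":0,"ry":0,"rz":0,"fingers":1},{"x":0,"y":0,"z":0,"rx":0,"ry":0,"rz":0,"fingers":1}]'| egrep 'pos|wrist_force'; done
```

```text
position: [0.5506, 0.1878, 0.0604]
wrist_force: [-4.0, -0.4, 5.6]
position: [0.552, 0.1879, 0.0604]
wrist_force: [-3.5, -0.5, 5.0]
position: [0.5535, 0.1881, 0.0604]
wrist_force: [-4.2, -0.2, 4.9]
```

```bash
for i in 1 2 3; do python3 -m pendant '[{"x":-0.018,"y":0,"z":0,"rx":0,"ry":0,"rz":0,"fingers":1},{"x":0,"y":0,"z":0,"rx":0,"ry":0,"rz":0,"fingers":1}]'| egrep 'pos|wrist_force'; done
```

```text
position: [0.5549, 0.1883, 0.0604]
wrist_force: [-4.8, -0.1, 4.7]
position: [0.5564, 0.1884, 0.0604]
wrist_force: [-4.0, -0.6, 5.6]
position: [0.5574, 0.1885, 0.0603]
wrist_force: [-5.1, -0.9, 5.3]
```

```bash
for i in 1 2; do python3 -m pendant '[{"x":-0.018,"y":0,"z":0,"rx":0,"ry":0,"rz":0,"fingers":1},{"x":0,"y":0,"z":0,"rx":0,"ry":0,"rz":0,"fingers":1}]'| egrep 'pos|wrist_force'; done
```

```text
position: [0.5574, 0.1885, 0.0604]
wrist_force: [-12.0, -1.5, 10.0]
position: [0.5574, 0.1885, 0.0603]
wrist_force: [-15.3, -2.0, 13.4]
```

```bash
python3 -m pendant '[{"x":0.02,"y":0,"z":-0.008,"rx":0,"ry":0,"rz":0,"fingers":1},{"x":0,"y":0,"z":0,"rx":0,"ry":0,"rz":0,"fingers":1}]'| egrep 'pos|wrist_force'
python3 -m pendant '[{"x":0,"y":0,"z":0,"rx":0,"ry":0,"rz":0,"fingers":0.5},{"x":0,"y":0,"z":0,"rx":0,"ry":0,"rz":0,"fingers":0.1},{"x":0,"y":0,"z":0,"rx":0,"ry":0,"rz":0,"fingers":0.1},{"x":0,"y":0,"z":0,"rx":0,"ry":0,"rz":0,"fingers":0.1},{"x":0,"y":0,"z":0,"rx":0,"ry":0,"rz":0,"fingers":0.1}]'
python3 - <<'E'
from h import *
im,d,K,k1,T=cam('wrist')
r,g,b=[im[...,i].astype(int) for i in range(3)];P=cloud(d,K,k1,T)
red=(r>60)&(r>2*g)&(r>2*b)&(abs(P[...,1]-.187)<.03)&(P[...,2]>.06);mrect(K,k1,T,red,.078,'rib')
go(.5574,.1885,.06,96.3)
E
```

```text
position: [0.5574, 0.1884, 0.0603]
wrist_force: [-7.3, -1.8, 4.4]
time_s: 21.08
position: [0.5593, 0.1887, 0.0609]
tcp_rot: [-0.173, 3.136, -0.0]
wrist_force: [-0.3, 0.2, 0.8]
opening: 0.0384
grip_force: 0.0
rib[ 238  174   34  157 4748] 4748 [551.9 186.4] [71.6 13. ] 6.31 mean [550.  186.2]
pos [559.2 188.7  60.9] yaw 96.31 tilt [0. 0. 1.] rz 0.0001 rows 0.0 shift [ 0.023 -0.     0.012] rows 0.0
```

```bash
python3 -m pendant '[{"x":0,"y":0,"z":-0.2,"rx":0,"ry":0,"rz":0,"fingers":0.1},{"x":0,"y":0,"z":-0.4,"rx":0,"ry":0,"rz":0,"fingers":0.1},{"x":0,"y":0,"z":-0.5,"rx":0,"ry":0,"rz":0,"fingers":0.1},{"x":0,"y":0,"z":-0.5,"rx":0,"ry":0,"rz":0,"fingers":0.1},{"x":0.4,"y":0,"z":-0.3,"rx":0,"ry":0,"rz":0,"fingers":0.1},{"x":0.5,"y":0,"z":-0.1,"rx":0,"ry":0,"rz":0,"fingers":0.1},{"x":0,"y":0,"z":0,"rx":0,"ry":0,"rz":0,"fingers":0.1},{"x":0,"y":0,"z":0,"rx":0,"ry":0,"rz":0,"fingers":0.1}]'
python3 - <<'E'
from h import *
im,d,K,k1,T=cam('wrist')
r,g,b=[im[...,i].astype(int) for i in range(3)];P=cloud(d,K,k1,T)
red=(r>60)&(r>2*g)&(r>2*b)&(abs(P[...,1]-.187)<.03)&(P[...,2]>.06);mrect(K,k1,T,red,.078,'rib')
f=np.radians(6.3);F=np.array([[np.cos(f),np.sin(f)],[-np.sin(f),np.cos(f)]])
Q=P.copy();Q[...,:2]=(P[...,:2]-[.535,.1844])@F.T;Q*=1000
print('rib z',np.nanmedian(Q[red][:,2]))
m=(abs(Q[...,1])<20)&(abs(Q[...,2]-48)<7)&(Q[...,0]>-95)&(Q[...,0]<85)&~red
for x in range(-95,90,15):
    k=m&(abs(Q[...,0]-x)<4)&(abs(abs(Q[...,1])-15)<5)
    if k.sum()>20:print(x,k.sum(),Q[k][:,2].mean().round(1))
m=(Q[...,1]>-60)&(Q[...,1]<60)&(abs(Q[...,2]-48)<5)&(Q[...,0]>-110)&(Q[...,0]<60)&(im.min(2)>60)&(im.max(2)-im.min(2)<35);mrect(K,k1,T,m,.048,'bar')
# lock faceplate (brass) before/after
for n in('before','after'):
    if n=='before':
        z=np.load('wf.npz');im,d,K,k1,T=[z[k] for k in('im','d','K','k1','T')];k1=float(k1);P=cloud(d,K,k1,T)
    else: im,d,K,k1,T=cam('wrist');P=cloud(d,K,k1,T)
    h=cv2.cvtColor(im,cv2.COLOR_RGB2HSV);q=(h[...,0]>15)&(h[...,0]<32)&(h[...,1]>130)&(abs(P[...,0]-.5)<.07)&(abs(P[...,1]-.18)<.1)
    for sd in(-1,1):
        w=plane(K,k1,T,np.argwhere(q)[:,::-1],.03)[:,:2];w=(w-[.535,.1844])@F.T*1000
        k=(w[:,1]*sd>50);print(n,sd,k.sum(),w[k].mean(0).round(1),w[k][:,1].min().round(1),w[k][:,1].max().round(1))
E
```

```text
time_s: 21.8
position: [0.4866, 0.1808, 0.2226]
tcp_rot: [-0.174, 3.134, 0.001]
wrist_force: [0.6, 0.0, -0.1]
opening: 0.0387
grip_force: 0.0
rib[248 215  14  67 885] 885 [553.8 186.8] [68.5 12. ] 5.91 mean [552.3 186.4]
rib z 76.69525849718673
-80 196 46.7
-65 163 46.9
-50 160 46.9
-35 153 46.8
-20 157 46.7
-5 153 46.6
10 150 46.6
25 138 46.8
40 133 46.7
55 121 46.8
70 116 46.7
85 56 46.6
bar[ 231  134   47  138 5038] 5038 [522.3 183.1] [144.2  43.8] 6.34 mean [509.8 181.7]
before -1 207 [  77.3 -205.3] -428.0 -50.3
before 1 112 [-38.2  66.8] 50.0 114.4
after -1 202 [ -7.3 -98.7] -352.6 -50.0
after 1 191 [-41.9  65.9] 50.0 83.0
```

```bash
python3 -c "
from plant import *
print(hand_in())"
```

```text
the job is handed in; nothing more can be done
None
```

The job is handed in at about 22 s: the bar was laid flat on the mat, let go, re-gripped by its handle and slid under the hood until it met the stop at about 15 N; it now lies flat in both supports, handle up, and my colour check of whether the lock shifted was inconclusive, though its readings showed no sign that it had been touched.

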